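# Sort two caps on the thread gauges

### The arm

A 7-joint arm with a two-finger parallel gripper is mounted at the origin on a cart in front of the work surface, level with it; the furniture and walls round the work are solid. World frame = base frame: x ahead of the robot, y to its left, z up, the work surface at z = 0. Lengths are in m, angles in rad, forces in N, time in s.
With the tool pointing down it reaches from about 0.35 to 0.9 m from the base axis. Payload 8.1 kg.
Tool frame: the origin (TCP) lies midway between the tips of the shut fingers; the grasp point (between the pads) lies 19 mm behind it; z points along the fingers, y is the line along which they close (so a half turn about z gives the same grasp; the last joint's range is limited). The gripper opens to 92 mm and grips with 3 to 60 N. Pads are 19 mm wide; open, the fingers measure 130 mm over their backs; the gripper's body (75 mm by 190 mm) begins 47 mm behind the grasp point.
Start: joints at [-1.249, 0.434, 0.025, 1.573, -0.012, 1.134, -0.075], TCP at [0.258, 0.569, 0.227] pointing down, gripper open.
Joint ranges: [-2.62, 2.62], [-0.44, 2.09], [-1.27, 1.32], [0.08, 2.57], [-1.32, 4.46], [0.12, 2], [-2.74, 2.74]. Speed limits (rad/s): [2.22, 2.22, 3.01, 3.01, 3.14, 3.14, 3.14].

### API

Orientations are given as [roll, pitch, yaw] about the fixed x, y, z axes, in that order (R = Rz(yaw) Ry(pitch) Rx(roll)).
In Python, from station import robot gives the robot as it stands.
- The arm moves only by the shell command python3 -m crank 'ROWS'. ROWS is JSON, a list of rows, each an object with "travel": the shift along the world's x, y, z in cm, a list of three; "yaw": the turn about the world's z in degrees; "grip": the gripper command: -1 is fully open, 1 is shut, values between are in proportion. A call has 1 to 20 rows; each row is the pose to reach, as a shift and turn from the pose commanded when the call began; what a row does not reach only later rows make up. A row lasts 1/8 s, in which the tool goes at most 62.5 mm and 10.7 degrees, less where a joint would pass 70% of its speed; a pose out of reach is approached as far as the arm can. A call with a gripper value outside its range is refused whole. The fingers move at their own pace and stop on an object; the grip force is fixed at half the most. Time passes only in rows, so rows that repeat a pose let the fingers close. It gives the time, the measured TCP pose, the force, the opening and the grip force at its end, in the units of the state.
- robot.get_obs(): the state, without advancing time (a new reading comes with each control period).
- robot.camera(name): name is "scene" or "side" or "wrist"; returns the picture (400x640x3 uint8, red, green, blue); there is no depth.
- robot.get_calibration(name): a dict with "mtx" (3x3 intrinsics, pixels), "T" (4x4, takes a point from camera to world coordinates). Camera axes: x right, y down, z forward; pixel columns grow to the right and rows downward; lengths in m; the calibration is good to about 2 mm. The wrist camera is an equidistant fisheye: a pixel r from the principal point sees the ray r / f radians off the axis. A picture is of the moment at which its call begins: read the wrist's pose just before it. get_calibration takes no time and is no camera call; for the wrist camera it gives the pose at the moment of the call.
- robot.job_done(): hands the job in; it is judged then, once.
The state is a dict: "time": time; "joint_positions": joint angles; "dq": joint speeds; "effort": joint torques, N m; "tool_pos": TCP position; "eef_rot": TCP orientation; "contact_force": force on the tool from outside, world axes, zero at the start; "moment": the same for the moment, N m; "grip_width": finger opening in m; "grasp_force": force on a finger pad.
Only numpy, scipy, OpenCV 4.12 (cv2) and the standard library are available. Lean on these libraries where they do the work, as an engineer would, in place of code of your own. Each camera call takes 0.05 s, during which the arm holds its last target. There are 200 camera calls.

### The job

The two wing caps in the rack have each been started on a thread gauge. Screw each cap clockwise (seen from above) as far as it will go. Leave the gauge whose cap turns fully home in the rack, and stand the gauge whose cap stops short, with its cap still on, upright in the shallow tray.

Things in the scene. Friction and masses are not known exactly. Their poses are not given: they have to be found in the camera images.
- cap_1 (a joint): Turn of wing cap 1, rad, clockwise from above, 0 to 0.12 at the start. One of the two like caps is bad; only turning shows which. Good: hard stop fully home at 1.30, skirt down on the gauge's shoulder, wing parallel to the rack's long side. Bad: hard stop at 0.55, 3.75 mm of thread still showing, wing 43 degrees askew.
- cap_2 (a joint): Turn of wing cap 2, as cap 1. The thread is coarse: a cap sinks 5 mm per rad as it turns. It turns against about 0.06 Nm and stays where it is left, also when gauge and cap are lifted by the wing.
- wing_1 (a point): Centre of the wing of cap 1, on the thread's axis. The wing is an upright flat bar of dark steel, 40 mm long (local x), 12 mm thick (local y), 40 mm high (local z, up), so this point is 20 mm below its top; under it is a round knurled skirt, 30 mm in diameter, 14 mm high.
- wing_2 (a point): Centre of the wing of cap 2, as wing 1. Each cap sits on a loose steel gauge: a block 44 x 44 x 16 mm with an upright thread; its underside is 56 mm below the wing's centre with the cap fully home, 62.5 mm at joint value 0. Gauge and cap weigh 0.32 to 0.47 kg together.
- rack: Fixed aluminium rack, 66 mm (local x) x 200 mm (local y) x 14 mm high, origin at the centre of its underside. Two square pockets at local y = +60 and -60 mm, 8 mm deep, floor 6 mm above the bench, 2 mm wider than the gauge blocks that stand in them, so that the blocks cannot turn.
- tray: shallow blue tray, fixed, 135 mm (local x) x 190 mm (local y), rim 9 mm high; its floor is 4 mm above the bench. The origin is the centre of its underside.
Mind the look-alikes: they are no part of the job. What is shaped like the part that bears cap_1 but yellow is not meant.

How it is judged:
By the outcome, as a careful person would: the job done as asked, in the order asked, and still so for the second after the job is handed in, with the robot touching nothing.
It also fails if it takes over 51 s, if anything falls off the work surface, if the arm or the gripper's body presses on something with over 40 N, if the wrist force passes 120 N, or if a joint passes its speed limit or range.

## Working session

There is one attempt and no reset: what is moved stays moved. The work goes in short steps, Python scripts to look and compute and a shell command to move; the robot and the scene stay as the last step left them, time stands still between calls to the robot, and variables do not carry over. Pictures are saved under pics/ and viewed, at most 10 in all, crops included, and the job is handed in when it is done.

```bash
mkdir -p pics
python3 - <<'E'
from station import robot
import cv2,numpy as np
for n in("scene","side"):
    cv2.imwrite(f"pics/{n}0.png",robot.camera(n)[:,:,::-1]); c=robot.get_calibration(n); print(n,np.round(c["mtx"],1).tolist(),np.round(c["T"],3).tolist())
o=robot.get_obs();print(o["time"],o["tool_pos"],o["eef_rot"],o["grip_width"])
E
```

```text
scene [[375.6, 0.0, 318.7], [0.0, 375.6, 202.8], [0.0, 0.0, 1.0]] [[0.881, -0.327, 0.341, 0.128], [-0.472, -0.585, 0.659, -0.831], [-0.016, -0.742, -0.67, 0.656], [0.0, 0.0, 0.0, 1.0]]
side [[384.9, 0.0, 316.6], [0.0, 384.9, 206.9], [0.0, 0.0, 1.0]] [[-0.999, 0.018, -0.033, 0.441], [0.038, 0.384, -0.923, 0.484], [-0.004, -0.923, -0.384, 0.416], [0.0, 0.0, 0.0, 1.0]]
0.1 [0.25743721 0.56902224 0.22602553] [-3.14018769e+00  9.78091976e-05  2.71673933e+00] 0.09212298631419884
```

View pics/scene0.png

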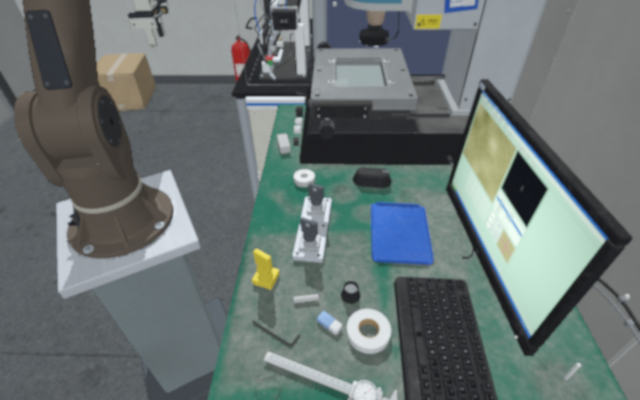

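View pics/side0.png

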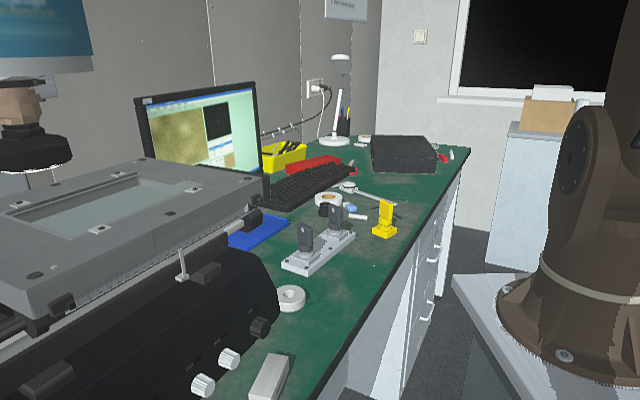

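The scene view shows the rack around (312,228), with wings at about (316,193) and (309,230). The blue tray is at (401,234) and the yellow decoy at (264,268). In the side view the wings are at (306,240) and (335,217).

```bash
cat > h.py <<'E'
from station import robot
import cv2,numpy as np
def ray(n,p,c=None):
    c=c or robot.get_calibration(n);K,T=c["mtx"],c["T"];x=(p[0]-K[0][2])/K[0][0];y=(p[1]-K[1][2])/K[1][1]
    if n=="wrist":
        r=np.hypot(x,y);d=np.array([x/r*np.sin(r),y/r*np.sin(r),np.cos(r)])
    else: d=np.array([x,y,1.])
    T=np.array(T);d=T[:3,:3]@d;return T[:3,3],d/np.linalg.norm(d)
def plane(n,p,z,c=None):
    o,d=ray(n,p,c);return o+d*(z-o[2])/d[2]
def tri(rs):
    A=sum(np.eye(3)-np.outer(d,d) for o,d in rs);b=sum((np.eye(3)-np.outer(d,d))@o for o,d in rs);return np.linalg.solve(A,b)
E
python3 - <<'E'
from h import *
for a,b in(((316,193),(306,240)),((309,230),(335,217))): print(tri([ray("scene",a),ray("side",b)]).round(3))
im=cv2.imread("pics/scene0.png");h=cv2.cvtColor(im,cv2.COLOR_BGR2HSV)
m=cv2.inRange(h,(105,150,80),(125,255,255));m[:, :350]=0;m[:190]=0;m[280:]=0;m[:,445:]=0
c=max(cv2.findContours(m,0,2)[0],key=cv2.contourArea)
q=cv2.approxPolyDP(c,6,True)[:,0];print(q.tolist())
for p in q: print(plane("scene",p,.007).round(3))
w=np.array([plane("scene",p[0],.007)[:2] for p in c],np.float32);print("tray",cv2.minAreaRect(w))
for n,box in(("scene",(270,160,450,290)),("side",(220,180,400,290))):
    x0,y0,x1,y1=box;cv2.imwrite(f"pics/{n}c.png",cv2.resize(cv2.imread(f"pics/{n}0.png")[y0:y1,x0:x1],None,fx=4,fy=4))
E
```

```text
[ 0.44  -0.207  0.057]
[ 0.371 -0.312  0.059]
[[372, 204], [373, 259], [430, 263], [423, 209]]
[ 0.575 -0.263  0.007]
[ 0.475 -0.414  0.007]
[ 0.577 -0.483  0.007]
[ 0.676 -0.341  0.007]
tray ((0.5790997743606567, -0.3715618848800659), (0.1974586844444275, 0.13336095213890076), 56.84968948364258)
```

View pics/scenec.png

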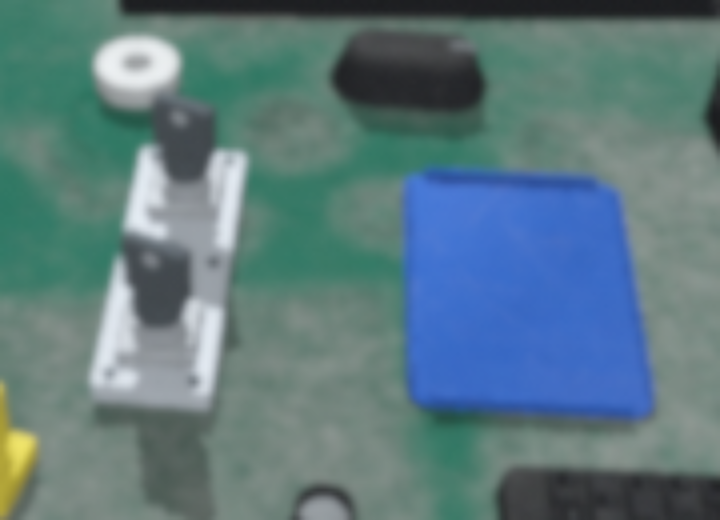

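The crop shows both wings dark and seen almost edge-on. The rack's corners are at about (293,257), (322,261), (331,198) and (305,197) in scene pixels. The tray is clear, centred near (0.579,-0.372). Next I'll check the obstacles along the way and the rack axis.

Run:
```python
from h import *
print("rack",[plane("scene",p,.014).round(3).tolist() for p in((293,256),(323.5,260),(331.5,198),(305,197))])
for p in((300,160),(450,165),(312,101),(411,100)): print(p,plane("scene",p,0).round(3),plane("scene",p,.1).round(3))
for a,b in(((450,188),(264,178)),((484,82),(255,82)),((530,345),(165,195)),((325,130),(183,270)),((305,178),(291,296)),((411,100),(150,160))): print(a,tri([ray("scene",a),ray("side",b)]).round(3))
```

```text
rack [[0.322, -0.326, 0.014], [0.376, -0.368, 0.014], [0.492, -0.199, 0.014], [0.434, -0.162, 0.014]]
(300, 160) [0.503 0.01  0.   ] [ 0.446 -0.118  0.1  ]
(450, 165) [ 0.873 -0.227  0.   ] [ 0.759 -0.319  0.1  ]
(312, 101) [0.708 0.326 0.   ] [0.619 0.15  0.1  ]
(411, 100) [1.03 0.15 0.  ] [0.892 0.    0.1  ]
(450, 188) [ 0.577 -0.443  0.147]
(484, 82) [ 0.571 -0.476  0.376]
(530, 345) [ 0.799 -0.681 -0.077]
(325, 130) [ 0.6   -0.007  0.101]
(305, 178) [ 0.469 -0.086  0.01 ]
(411, 100) [ 0.714 -0.194  0.23 ]
```

```bash
python3 -m crank '[{"travel":[1.5,-6,1],"yaw":0,"grip":-1},{"travel":[3,-12,2],"yaw":0,"grip":-1},{"travel":[4.5,-18,3],"yaw":0,"grip":-1},{"travel":[6,-24,4],"yaw":0,"grip":-1},{"travel":[7.5,-30,5],"yaw":0,"grip":-1},{"travel":[9,-35.5,5],"yaw":0,"grip":-1},{"travel":[10.5,-41,5],"yaw":0,"grip":-1},{"travel":[11.5,-46.5,5],"yaw":0,"grip":-1},{"travel":[11.5,-52,5],"yaw":0,"grip":-1},{"travel":[11.5,-57.5,5],"yaw":0,"grip":-1},{"travel":[11.5,-63,5],"yaw":0,"grip":-1},{"travel":[12,-68.5,5],"yaw":-9,"grip":-1},{"travel":[13,-74,3],"yaw":-18,"grip":-1},{"travel":[14,-79,1],"yaw":-27,"grip":-1},{"travel":[14.9,-83.3,0],"yaw":-27,"grip":-1},{"travel":[14.9,-83.3,0],"yaw":-27,"grip":-1},{"travel":[14.9,-83.3,0],"yaw":-27,"grip":-1}]'
python3 - <<'E'
from h import *
print(np.array(robot.get_obs()["joint_positions"]).round(2),robot.get_obs()["eef_rot"])
c=robot.get_calibration("wrist");cv2.imwrite("pics/w1.png",robot.camera("wrist")[:,:,::-1]);print(c)
print([tri([ray("scene",a),ray("side",b)]).round(2) for a,b in(((530,345),(264,178)),((484,82),(135,97)))])
E
```

```text
time: 2.22
tool_pos: [0.4063, -0.2631, 0.2264]
eef_rot: [-3.141, -0.001, 2.245]
contact_force: [-0.0, 0.4, -0.2]
grip_width: 0.0916
grasp_force: 0.0
[-0.19  0.24  0.81  1.95 -0.2   1.03  1.38] [-3.14107301e+00 -1.10919839e-03  2.24511750e+00]
{'mtx': array([[309.70691629,   0.        , 322.6433179 ],
       [  0.        , 309.70691629, 199.09121539],
       [  0.        ,   0.        ,   1.        ]]), 'T': array([[ 0.78114698,  0.59919445,  0.1754292 ,  0.35870591],
       [ 0.62434589, -0.74910625, -0.22143179, -0.20246047],
       [-0.00126559,  0.28249927, -0.95926668,  0.38512028],
       [ 0.        ,  0.        ,  0.        ,  1.        ]])}
[array([ 0.58, -0.72,  0.03]), array([ 0.78, -0.33,  0.32])]
```

View pics/w1.png

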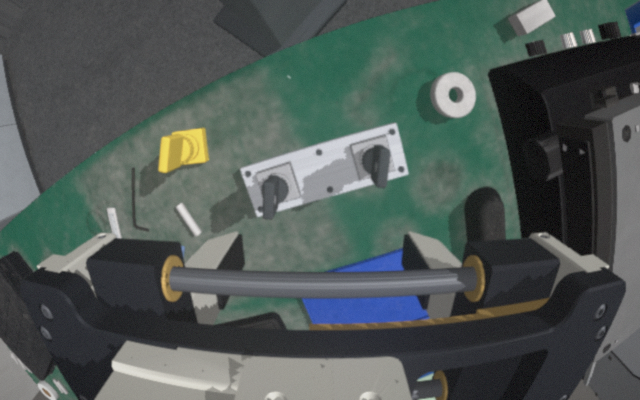

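The wrist view shows the rack with corners at about (241,168), (394,124), (409,173) and (254,218). The wings are at about (271,195) and (377,165).

Run:
```python
from h import *
c=robot.get_calibration("wrist")
im=cv2.imread("pics/w1.png");h=cv2.cvtColor(im,cv2.COLOR_BGR2HSV)
m=((h[:,:,1]<45)&(h[:,:,2]>120)).astype(np.uint8);m[:115]=0;m[222:]=0;m[:,:236]=0;m[:,415:]=0
m=cv2.morphologyEx(m,2,np.ones((3,3)))
ct=max(cv2.findContours(m,0,2)[0],key=cv2.contourArea)
w=np.array([plane("wrist",p[0],.014,c)[:2] for p in ct],np.float32)
r=cv2.minAreaRect(w);print(r)
P=[plane("wrist",p,.014,c)[:2] for p in((241,168),(394,124),(409,173),(254,218))];print(np.round(P,3),np.mean(P,0))
# wing
d=(h[:,:,2]<90).astype(np.uint8)
for x0,x1,y0,y1 in((255,295,170,222),(358,394,140,190)):
    q=np.zeros_like(d);q[y0:y1,x0:x1]=d[y0:y1,x0:x1];ct=max(cv2.findContours(q,0,2)[0],key=cv2.contourArea);print(cv2.boundingRect(ct),cv2.minAreaRect(ct))
    
cv2.imwrite("pics/w1c.png",cv2.resize(im[110:230,230:420],None,fx=4,fy=4,interpolation=cv2.INTER_CUBIC))
```

```text
((0.4045352637767792, -0.2579522132873535), (0.2040858417749405, 0.07522383332252502), 53.981143951416016)
[[ 0.322 -0.32 ]
 [ 0.435 -0.16 ]
 [ 0.49  -0.193]
 [ 0.374 -0.363]] [ 0.4053736  -0.25896953]
(259, 176, 27, 43) ((269.3031921386719, 196.75112915039062), (20.987388610839844, 42.91651916503906), 19.653823852539062)
(362, 146, 23, 42) ((373.0, 166.5), (41.0, 22.0), 90.0)
```

View pics/w1c.png

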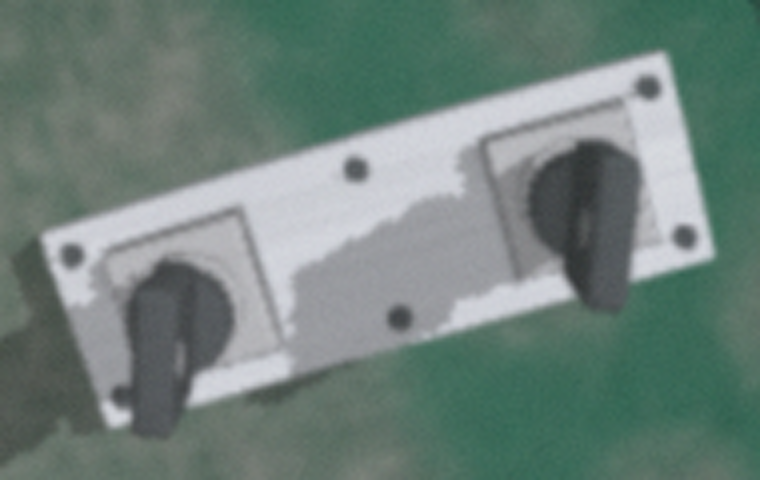

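The crop shows both wings nearly vertical in the image, which puts them at about 127-129° in world yaw. I'll check the wing axes from their top outline.

Run:
```python
from h import *
c=robot.get_calibration("wrist")
f=lambda x,y:(230+x/4,110+y/4)
# top face edges: far-from-camera end corners, z=.088
for n,pp in(("B",((133,430),(175,438),(133,290),(178,285))),("A",((583,305),(622,310),(570,150),(612,150)))):
    print(n,[plane("wrist",f(*p),.088,c)[:2].round(4).tolist() for p in pp])
# skirt circle centres, z top of skirt ~ .048
for n,p in(("B",(182,315)),("A",(585,195))): print(n,plane("wrist",f(*p),.041,c).round(4))
for n,p in(("A",(440,-212.5)),("B",(372,-311.5))):
    P=np.array([p[0]/1e3,p[1]/1e3,.088]);T=np.array(c["T"]);q=T[:3,:3].T@(P-T[:3,3]);r=np.arctan2(np.hypot(*q[:2]),q[2]);u=q[:2]/np.hypot(*q[:2])*r*309.7+[322.64,199.1];print(n,((u-[230,110])*4).round())
```

```text
B [[0.378, -0.3244], [0.3878, -0.3192], [0.3564, -0.2942], [0.3646, -0.286]]
A [[0.4465, -0.2269], [0.4551, -0.2216], [0.4186, -0.1995], [0.4266, -0.1929]]
B [ 0.3717 -0.3057  0.041 ]
A [ 0.4397 -0.2062  0.041 ]
A [601. 245.]
B [143. 379.]
```

```bash
python3 -m crank '[{"travel":[3.4,5.4,-4],"yaw":-1.5,"grip":-0.3},{"travel":[3.4,5.4,-9],"yaw":-1.5,"grip":-0.3},{"travel":[3.4,5.4,-12],"yaw":-1.5,"grip":-0.3},{"travel":[3.4,5.4,-15],"yaw":-1.5,"grip":-0.3},{"travel":[3.4,5.4,-17.3],"yaw":-1.5,"grip":-0.3},{"travel":[3.4,5.4,-17.3],"yaw":-1.5,"grip":-0.3}]'
python3 - <<'E'
from h import *
cv2.imwrite("pics/w2.png",robot.camera("wrist")[:,:,::-1])
E
```

```text
time: 3.02
tool_pos: [0.4399, -0.2078, 0.0531]
eef_rot: [-3.141, -0.002, 2.221]
contact_force: [0.1, -1.0, 0.8]
grip_width: 0.0598
grasp_force: 0.0
```

View pics/w2.png

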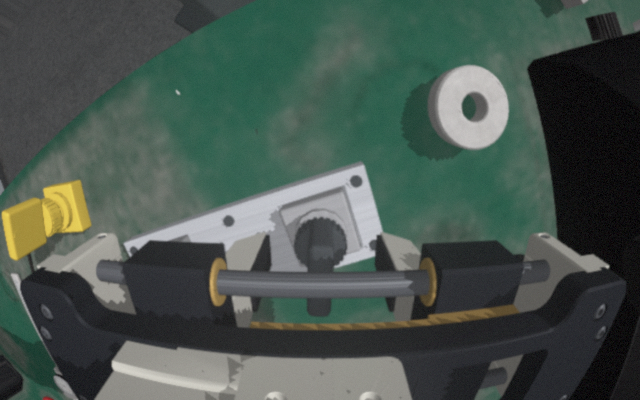

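The wing, at column 319, sits midway between the pads at about 252 and 392. I'll close the fingers on it.

```bash
python3 -m crank '[{"travel":[0,0,0],"yaw":0,"grip":1},{"travel":[0,0,0],"yaw":0,"grip":1},{"travel":[0,0,0],"yaw":0,"grip":1},{"travel":[0,0,0],"yaw":0,"grip":1},{"travel":[0,0,0],"yaw":0,"grip":1},{"travel":[0,0,0],"yaw":0,"grip":1}]'; python3 -c "
from h import *
o=robot.get_obs();print(o['moment'],o['contact_force'],np.degrees(o['eef_rot'][2]))"
```

```text
time: 3.82
tool_pos: [0.4405, -0.2098, 0.0537]
eef_rot: [-3.141, 0.0, 2.219]
contact_force: [-1.2, -1.3, -0.5]
grip_width: 0.0118
grasp_force: 29.9
[-0.31068742  0.10599082 -0.05528876] [-1.17189197 -1.26452283 -0.51020336] 127.13817836547987
```

```bash
python3 -m crank '[{"travel":[0,0,-0.05],"yaw":-6,"grip":1},{"travel":[0,0,-0.1],"yaw":-12,"grip":1},{"travel":[0,0,-0.15],"yaw":-18,"grip":1},{"travel":[0,0,-0.2],"yaw":-23,"grip":1}]'; python3 -c "
from h import *
o=robot.get_obs();print(o['moment'],o['contact_force'],np.degrees(o['eef_rot'][2]))"
python3 -m crank '[{"travel":[0,0,-0.05],"yaw":-4,"grip":1},{"travel":[0,0,-0.08],"yaw":-8,"grip":1},{"travel":[0,0,-0.12],"yaw":-12,"grip":1},{"travel":[0,0,-0.12],"yaw":-12,"grip":1}]'; python3 -c "
from h import *
o=robot.get_obs();print(o['moment'],o['contact_force'],np.degrees(o['eef_rot'][2]))"
```

```text
time: 4.32
tool_pos: [0.4404, -0.2098, 0.0518]
eef_rot: [-3.141, 0.0, 1.815]
contact_force: [-1.4, -1.1, 2.7]
grip_width: 0.0118
grasp_force: 29.9
[-0.21071645  0.39198837  0.06177296] [-1.36207168 -1.10236994  2.70192346] 103.96630657402994
time: 4.82
tool_pos: [0.4404, -0.2098, 0.0506]
eef_rot: [-3.141, 0.0, 1.607]
contact_force: [-1.0, -1.0, 5.3]
grip_width: 0.0116
grasp_force: 29.9
[-0.12446489  0.48418684 -0.04294124] [-1.02678862 -1.03872656  5.29159136] 92.09685950864854
```

The moment stays low past 0.55 rad, so this cap looks good. I'll carry on to home.

```bash
python3 -m crank '[{"travel":[0,0,-0.05],"yaw":-6,"grip":1},{"travel":[0,0,-0.1],"yaw":-12,"grip":1},{"travel":[0,0,-0.16],"yaw":-18,"grip":1},{"travel":[0,0,-0.21],"yaw":-24,"grip":1},{"travel":[0,0,-0.26],"yaw":-30,"grip":1}]'; python3 -c "
from h import *
o=robot.get_obs();print(o['moment'],o['contact_force'],np.degrees(o['eef_rot'][2]))"
python3 -m crank '[{"travel":[0,0,-0.02],"yaw":-3,"grip":1},{"travel":[0,0,-0.05],"yaw":-6,"grip":1},{"travel":[0,0,-0.06],"yaw":-9,"grip":1},{"travel":[0,0,-0.06],"yaw":-9,"grip":1}]'; python3 -c "
from h import *
o=robot.get_obs();print(o['moment'],o['contact_force'],np.degrees(o['eef_rot'][2]))"
```

```text
time: 5.45
tool_pos: [0.4404, -0.2098, 0.0481]
eef_rot: [-3.142, 0.0, 1.082]
contact_force: [-1.9, -1.5, 4.2]
grip_width: 0.0114
grasp_force: 29.9
[-0.23416404  0.67840048  0.05651417] [-1.92913217 -1.46680876  4.1913638 ] 61.97246631239728
time: 5.95
tool_pos: [0.4402, -0.2098, 0.0473]
eef_rot: [-3.141, 0.001, 0.928]
contact_force: [-3.2, -0.5, 5.3]
grip_width: 0.0121
grasp_force: 30.0
[-0.21277064  0.75816576  0.1530591 ] [-3.17548961 -0.50462557  5.32678957] 53.19142619748297
```

```bash
python3 -m crank '[{"travel":[0,0,0],"yaw":-3,"grip":1},{"travel":[0,0,0],"yaw":-5,"grip":1},{"travel":[0,0,0],"yaw":-5,"grip":1}]'; python3 -c "
from h import *
o=robot.get_obs();print(o['moment'],o['contact_force'],np.degrees(o['eef_rot'][2]))
cv2.imwrite('pics/w3.png',robot.camera('wrist')[:,:,::-1])"
```

```text
time: 6.32
tool_pos: [0.44, -0.2099, 0.0473]
eef_rot: [-3.141, 0.001, 0.841]
contact_force: [-5.0, -2.6, 5.8]
grip_width: 0.0118
grasp_force: 30.7
[-0.60536945  1.20255788  0.65649804] [-4.96539815 -2.60063464  5.80000777] 48.20894246170058
```

View pics/w3.png

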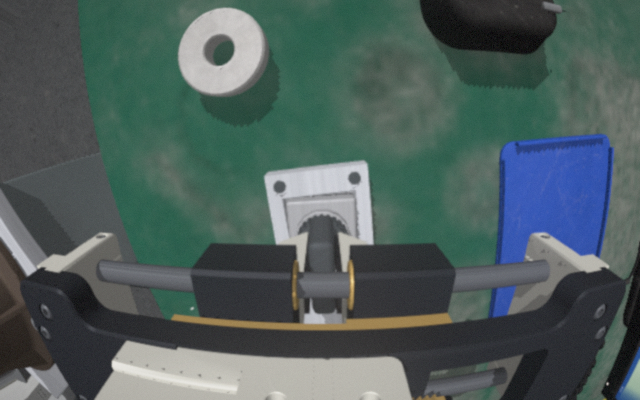

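The moment jumped to 0.65 Nm at the home angle, so this cap is fully home and is the good one. Now I'll release it and go to the other cap.

```bash
python3 -m crank '[{"travel":[0,0,0],"yaw":0,"grip":-0.3},{"travel":[0,0,0],"yaw":0,"grip":-0.3},{"travel":[0,0,0],"yaw":0,"grip":-0.3},{"travel":[0,0,0],"yaw":0,"grip":-0.3},{"travel":[0,0,4],"yaw":0,"grip":-0.3},{"travel":[0,0,8],"yaw":0,"grip":-0.3},{"travel":[-1,-1.5,10],"yaw":10,"grip":-0.3},{"travel":[-2,-3,10],"yaw":20,"grip":-0.3},{"travel":[-3,-4.5,10],"yaw":30,"grip":-0.3},{"travel":[-4,-6,10],"yaw":40,"grip":-0.3},{"travel":[-5,-7.5,10],"yaw":50,"grip":-0.3},{"travel":[-6,-9,10],"yaw":60,"grip":-0.3},{"travel":[-6.8,-9.9,10],"yaw":70,"grip":-0.3},{"travel":[-6.8,-9.9,10],"yaw":79,"grip":-0.3},{"travel":[-6.8,-9.9,6],"yaw":79,"grip":-0.3},{"travel":[-6.8,-9.9,3],"yaw":79,"grip":-0.3},{"travel":[-6.8,-9.9,0.6],"yaw":79,"grip":-0.3},{"travel":[-6.8,-9.9,0.6],"yaw":79,"grip":-0.3},{"travel":[-6.8,-9.9,0.6],"yaw":79,"grip":-0.3}]'
python3 - <<'E'
from h import *
cv2.imwrite("pics/w4.png",robot.camera("wrist")[:,:,::-1])
E
```

```text
time: 8.75
tool_pos: [0.3728, -0.309, 0.0541]
eef_rot: [3.141, 0.001, 2.219]
contact_force: [-0.5, 0.2, 0.5]
grip_width: 0.0595
grasp_force: 0.0
```

View pics/w4.png

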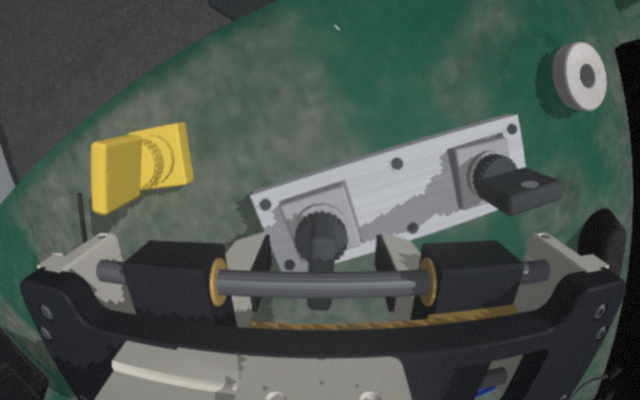

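The good cap's wing now lies along the rack. Wing B, at column 319, is centred between the pads. I'll grip it and turn.

```bash
python3 -m crank '[{"travel":[0,0,0],"yaw":0,"grip":1},{"travel":[0,0,0],"yaw":0,"grip":1},{"travel":[0,0,0],"yaw":0,"grip":1},{"travel":[0,0,0],"yaw":0,"grip":1},{"travel":[0,0,0],"yaw":0,"grip":1},{"travel":[0,0,0],"yaw":0,"grip":1},{"travel":[0,0,-0.05],"yaw":-6,"grip":1},{"travel":[0,0,-0.1],"yaw":-12,"grip":1},{"travel":[0,0,-0.15],"yaw":-18,"grip":1},{"travel":[0,0,-0.19],"yaw":-22,"grip":1}]'; python3 -c "
from h import *
o=robot.get_obs();print(o['moment'],o['contact_force'],np.degrees(o['eef_rot'][2]))"
python3 -m crank '[{"travel":[0,0,-0.03],"yaw":-4,"grip":1},{"travel":[0,0,-0.06],"yaw":-7,"grip":1},{"travel":[0,0,-0.06],"yaw":-10,"grip":1},{"travel":[0,0,-0.06],"yaw":-10,"grip":1}]'; python3 -c "
from h import *
o=robot.get_obs();print(o['moment'],o['contact_force'],np.degrees(o['eef_rot'][2]))"
```

```text
time: 10.05
tool_pos: [0.372, -0.3089, 0.0515]
eef_rot: [-3.141, 0.0, 1.832]
contact_force: [-3.4, -1.4, 2.6]
grip_width: 0.0119
grasp_force: 29.9
[-0.37180169  0.78588011  0.03362179] [-3.44728604 -1.36996917  2.5725225 ] 104.9638222851784
time: 10.55
tool_pos: [0.3713, -0.3089, 0.0508]
eef_rot: [-3.14, 0.0, 1.66]
contact_force: [-5.4, -1.1, 4.0]
grip_width: 0.0121
grasp_force: 30.0
[-0.53399264  1.24999657  0.32336055] [-5.41459877 -1.09547546  4.00468208] 95.09893688933022
```

```bash
python3 -m crank '[{"travel":[0,0,0],"yaw":-2,"grip":1},{"travel":[0,0,0],"yaw":-4,"grip":1},{"travel":[0,0,0],"yaw":-4,"grip":1}]'; python3 -c "
from h import *
o=robot.get_obs();print(o['moment'],o['contact_force'],np.degrees(o['eef_rot'][2]))"
```

```text
time: 10.92
tool_pos: [0.3714, -0.3094, 0.0508]
eef_rot: [-3.14, 0.001, 1.591]
contact_force: [-5.4, -3.6, 2.1]
grip_width: 0.0124
grasp_force: 30.8
[-0.94331455  1.33391745  0.70767393] [-5.41068895 -3.62811617  2.07440305] 91.14877741702678
```

It stopped hard at about 98°, so this cap is the bad one. I'll regrip it square to the wing and then lift.

```bash
python3 -m crank '[{"travel":[0,0,0],"yaw":0,"grip":-0.6},{"travel":[0,0,0],"yaw":0,"grip":-0.6},{"travel":[0,0,0],"yaw":0,"grip":-0.6},{"travel":[0,0,-0.1],"yaw":7,"grip":-0.6},{"travel":[0,0,-0.1],"yaw":7,"grip":1},{"travel":[0,0,-0.1],"yaw":7,"grip":1},{"travel":[0,0,-0.1],"yaw":7,"grip":1},{"travel":[0,0,-0.1],"yaw":7,"grip":1},{"travel":[0,0,-0.1],"yaw":7,"grip":1},{"travel":[0,0,-0.1],"yaw":7,"grip":1},{"travel":[0,0,-0.1],"yaw":7,"grip":1}]'
python3 -m crank '[{"travel":[0,0,0.5],"yaw":0,"grip":1},{"travel":[0,0,1],"yaw":0,"grip":1},{"travel":[0,0,2.5],"yaw":0,"grip":1},{"travel":[0,0,4.5],"yaw":0,"grip":1},{"travel":[0,0,6],"yaw":0,"grip":1},{"travel":[0,0,6],"yaw":0,"grip":1}]'; python3 -c "
from h import *
cv2.imwrite('pics/s5.png',np.vstack([cv2.resize(robot.camera('scene')[150:280,260:460],(560,364)),cv2.resize(robot.camera('side')[180:300,220:430],(560,230))])[:,:,::-1])"
```

```text
time: 12.3
tool_pos: [0.3724, -0.3086, 0.0498]
eef_rot: [-3.141, -0.0, 1.713]
contact_force: [-2.5, -1.5, -0.8]
grip_width: 0.0119
grasp_force: 30.0
time: 13.05
tool_pos: [0.3734, -0.3089, 0.1111]
eef_rot: [3.139, 0.001, 1.714]
contact_force: [0.9, 1.1, -3.9]
grip_width: 0.0119
grasp_force: 30.0
```

View pics/s5.png

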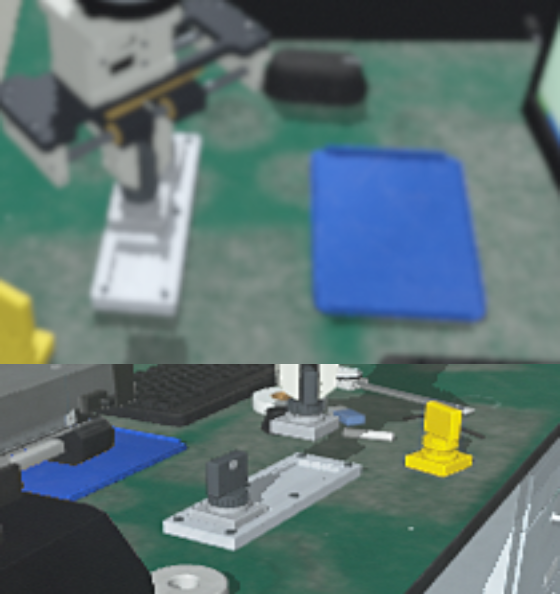

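The gauge is lifted and level, and the other gauge is still in the rack with its cap home. Next I'll carry this one to the tray.

```bash
python3 -m crank '[{"travel":[3,-1,1],"yaw":0,"grip":1},{"travel":[7,-2.2,1],"yaw":0,"grip":1},{"travel":[11,-3.5,1],"yaw":0,"grip":1},{"travel":[15,-4.7,1],"yaw":0,"grip":1},{"travel":[18,-5.7,0],"yaw":0,"grip":1},{"travel":[19.4,-6.1,-1],"yaw":0,"grip":1},{"travel":[19.4,-6.1,-3],"yaw":0,"grip":1},{"travel":[19.4,-6.1,-4.5],"yaw":0,"grip":1},{"travel":[19.4,-6.1,-5.5],"yaw":0,"grip":1},{"travel":[19.4,-6.1,-6],"yaw":0,"grip":1},{"travel":[19.4,-6.1,-6.2],"yaw":0,"grip":1},{"travel":[19.4,-6.1,-6.2],"yaw":0,"grip":1}]'
python3 -m crank '[{"travel":[0,0,-0.1],"yaw":0,"grip":1},{"travel":[0,0,-0.15],"yaw":0,"grip":1},{"travel":[0,0,-0.15],"yaw":0,"grip":1}]'
```

```text
time: 14.65
tool_pos: [0.5668, -0.3697, 0.0483]
eef_rot: [3.141, 0.0, 1.713]
contact_force: [-0.1, -0.1, -3.4]
grip_width: 0.0121
grasp_force: 30.0
time: 15.02
tool_pos: [0.567, -0.3699, 0.0471]
eef_rot: [3.141, 0.001, 1.713]
contact_force: [-1.3, 0.2, 3.1]
grip_width: 0.0116
grasp_force: 30.0
```

The force went from -3.4 N to +3.1 N, so the gauge is standing on the tray floor. I'll open and retreat upward.

```bash
python3 -m crank '[{"travel":[0,0,0],"yaw":0,"grip":-0.5},{"travel":[0,0,0],"yaw":0,"grip":-0.5},{"travel":[0,0,0],"yaw":0,"grip":-0.5},{"travel":[0,0,0],"yaw":0,"grip":-0.5},{"travel":[0,0,2],"yaw":0,"grip":-0.5},{"travel":[0,0,5],"yaw":0,"grip":-0.5},{"travel":[0,0,8],"yaw":0,"grip":-0.5},{"travel":[-2,2,12],"yaw":0,"grip":-0.5},{"travel":[-6,6,14],"yaw":0,"grip":-0.5},{"travel":[-10,9,15],"yaw":0,"grip":-0.5},{"travel":[-14,11,15],"yaw":0,"grip":-0.5},{"travel":[-14,11,15],"yaw":0,"grip":-0.5},{"travel":[-14,11,15],"yaw":0,"grip":-0.5}]'; python3 -c "
from h import *
cv2.imwrite('pics/s6.png',np.vstack([cv2.resize(robot.camera('scene')[150:280,260:460],(560,364)),cv2.resize(robot.camera('side')[180:300,180:390],(560,230))])[:,:,::-1])"
```

```text
time: 16.65
tool_pos: [0.4275, -0.2599, 0.1975]
eef_rot: [3.139, 0.001, 1.713]
contact_force: [0.3, -0.1, 0.0]
grip_width: 0.0686
grasp_force: 0.0
```

View pics/s6.png

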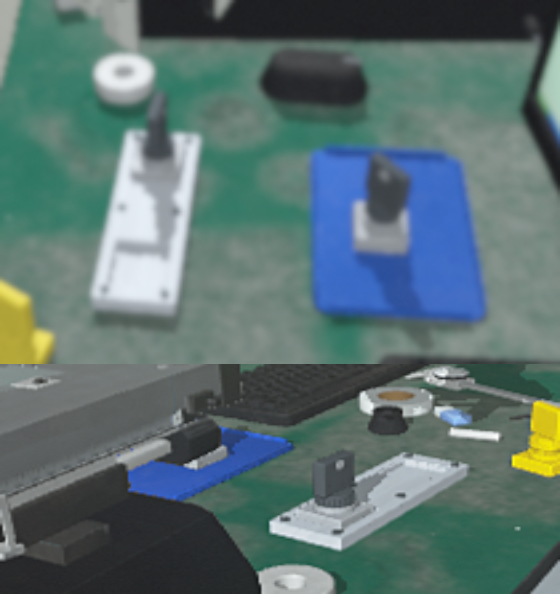

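The bad gauge stands upright well inside the tray. The good gauge is in the rack with its wing along the rack and its skirt down.

```bash
python3 -c "
from station import robot
print(robot.job_done())"
```

```text
the job is handed in; nothing more can be done
None
```

I screwed both caps to their stops, left the good gauge (cap fully home) in the rack, stood the gauge whose cap stopped short upright in the blue tray with its cap on, and handed the job in at about 17 s; no verdict came back.

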